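# Slide a large nut into the nest under a gauge head

### The job

Slide the big steel hexagon nut along the plate of the gauging station until it drops into the shallow round nest under the blue gauge head and lies flat in it, ready to be measured. Push it along, do not lift it off the plate; do not bump the gauge head, and leave the setting ring beside the column where it is. Then take the hand away.

Things in the scene. Friction and masses are not known exactly. Their poses are not given: they have to be found in the camera images.
- station: Fixed bright metal gauging station: a flat plate, no rim, top 24 mm above the granite. Origin on the granite under the nest's centre, z up. In its axes the plate spans x -75 to 75, y -75 to 225 mm; behind it a pad of the same height (x 75 to 145, y -75 to 110 mm) carries a column 26 mm across (foot 48 mm across, 12 mm high) at x 105, y -30 mm, 224 mm high.
- nest (a point): Centre of the nest's floor (lined blue), 15 mm above the granite. The nest is round, 88 mm across and 9 mm deep, straight below the gauge head. The nut first dips its leading edge into it; push on (under 20 N) until its trailing edge drops in too and it lies level.
- gauge_head: Fixed blue gauge head over the nest; origin and axes as the station's. Housing x and y -32 to 32, z 89 to 159 mm, so 65 mm clear above the plate; probe 14 mm across down to z 74 at its centre; arm back to the column at y -52 to -5, z 122 to 156 mm. An upright hand pushing the nut home would hit the housing: tilt the tool 35 to 40 degrees, its body leaning away from the head.
- nut: Loose steel hexagon nut, 65 mm across flats, 75 mm across corners, 34 mm high, bore 37 mm, about 0.6 kg, lying flat on the plate, 100 to 160 mm to the station's +y side of the nest. Origin at the centre of its underside, z up. A push of 2 to 6 N slides it. Its underside is 24 mm above the granite on the plate, 15 mm when seated in the nest.
- setting_ring: Loose bright setting ring, 52 mm across, 18 mm high, lying on the pad next to the column. Origin at the centre of its underside. To be left alone.
Not all that is in view belongs to the job. What is shaped like the nut but green or yellow is not meant.

How it is judged (in metres and radians):
At the end, for the whole second after the job is handed in: The nut lies flat in the nest: underside within 3 mm of the nest's floor, centre within 13 mm of the nest's centre, tilted less than 0.05 rad, at rest (z of nut in the frame of nest between -0.003 and 0.003 m and horizontal distance between nut and nest below 0.013 m and angle between nut's own z axis and vertical below 0.05 rad and linear speed of nut below 0.01 m/s); the robot touches nothing.
It fails at once if the nut is lifted more than 15 mm off the plate (z of nut in the frame of station above 0.039 m).
It fails at once if the gauge head is struck (more than 4 N) (contact force between anything else and gauge_head above 4 N).
It fails at once if the setting ring is moved more than 15 mm (distance of setting_ring from where it was at the start of the episode above 0.015 m).
It also fails if it takes over 51 s, if anything falls off the work surface, if the arm or the gripper's body presses on something with over 40 N, if the wrist force passes 120 N, or if a joint passes its speed limit or range.

### The arm

A 6-joint arm with a two-finger parallel gripper is mounted at the origin on a cart in front of the work surface, level with it; the furniture and walls round the work are solid. World frame = base frame: x ahead of the robot, y to its left, z up, the work surface at z = 0. Lengths are in m, angles in degrees, forces in N, time in s.
With the tool pointing down it reaches from about 0.375 to 0.9 m from the base axis. Payload 3.1 kg.
Tool frame: the origin (TCP) lies at the very end of the fingers, on their centre line; the grasp point (between the pads) lies 19 mm behind it; z points along the fingers, y is the line along which they close (so a half turn about z gives the same grasp; the last joint's range is limited). The gripper opens to 87 mm and grips with 3 to 60 N. Pads are 19 mm wide; open, the fingers measure 117 mm over their backs; the gripper's body (75 mm by 190 mm) begins 51 mm behind the grasp point.
Start: joints at [-87.004, 30.224, 82.088, -0, 67.689, -10.227], TCP at [0.143, -0.608, 0.223] pointing down, gripper open.
Joint ranges: [-176.69, 176.69], [-43.24, 126.21], [12.49, 139.97], [-82, 262], [0, 151.66], [-163.58, 163.58]. Speed limits (degrees/s): [159.86, 159.86, 180, 180, 180, 180].

### API

Orientations are given as a 3x3 rotation matrix whose columns are the frame's x, y, z axes.
In Python, from rig import bot gives the robot as it stands.
- The arm moves only by the tool move_arm, never from a script. Its argument "increments" is a list of rows, each an object with "xyz": the shift along the tool's x, y, z in mm, a list of three; "roll": the turn about the tool's z in rad; "grip": the opening in per cent of the stroke, from 0 (shut) to 100 (fully open). A call has 1 to 5 rows; each row shifts and turns the commanded pose from where the row before left it, along the tool's axes as they then stand; what a row does not reach is not made up. A row lasts 1/12 s, in which the tool goes at most 41.7 mm and 7.16 degrees, less where a joint would pass 70% of its speed; a pose out of reach is approached as far as the arm can. A call is refused whole if a number of a shift passes 41.7 or a number of a turn 0.125, either way. A call with a gripper value outside its range is refused whole. The fingers move at their own pace and stop on an object; the grip force is fixed at half the most. Time passes only in rows, so rows that do not move let the fingers close. It gives the time, the measured TCP pose, the force, the opening and the grip force at its end, in the units of the state.
- bot.read_state(): the state, without advancing time (a new reading comes with each control period).
- bot.capture(name): name is "scene" or "top" or "wrist"; returns (picture, depth): 400x640x3 uint8, red, green, blue; 400x640 float32, m along the optical axis (not along the pixel's ray), 0 where there is no reading.
- bot.camera_model(name): a dict with "intrinsics" (3x3 intrinsics, pixels), "rvec" (rotation vector, rad) and "tvec" (3), from world to camera coordinates, as OpenCV has them; the wrist camera has in their place "tool_from_camera" (4x4, takes a point from camera to tool coordinates, whose origin is the TCP and whose axes are the flange's). Camera axes: x right, y down, z forward; pixel columns grow to the right and rows downward; lengths in m; the calibration is good to about 2 mm. A picture is of the moment at which its call begins: read the wrist's pose just before it. camera_model takes no time and is no camera call.
- bot.hand_in(): hands the job in; it is judged then, once.
Trained networks look in the newest picture that a camera, given by its name, has taken for a name from the list of things; names that differ only in an ending like _2 or _b are one class to them, and where a whole thing is asked for, a point or a joint stands for the part that bears it (a point fixed in the world has none). Each returns a list of dicts, best first, with "conf" (0 to 1); they miss things now and then, are a little off and sometimes report something else, mostly with a low value. They report only what shows in the picture. A call takes as long as a camera call. They do not tell look-alikes from the thing itself.
- bot.spot_in(label, camera): "at" ([x, y, z] in m, in the coordinates of the camera as it stood for that picture, good to about 4 mm: the middle of the surface that is visible of it).
- bot.trace(label, camera): "mask" (400x640 bool, what is visible of it).
The state is a dict: "time_s": time; "joint_positions": joint angles; "qvel": joint speeds; "tau": joint torques, N m; "position": TCP position; "tcp_rot": TCP orientation; "force": force on the tool from outside, world axes, zero at the start; "moment": the same for the moment, N m; "opening": opening from 0.0 (shut) to 1.0 (fully open); "grasp_force": force on a finger pad.
Only numpy, scipy, OpenCV 4.12 (cv2) and the standard library are available. Lean on these libraries where they do the work, as an engineer would, in place of code of your own. Each camera call takes 0.05 s, during which the arm holds its last target. There are 200 camera calls.

## Working session

There is one attempt and no reset: what is moved stays moved. The work goes in short steps, Python scripts to look and compute and a tool call to move; the robot and the scene stay as the last step left them, time stands still between calls to the robot, and variables do not carry over. Pictures are saved under pics/ and viewed, at most 10 in all, crops included, and the job is handed in when it is done.

Besides the shell and the picture viewer there is one more tool, called after "Request:" as name([rows], argument=value, ...), one row to a line, values as JSON. move_arm: Moves the arm, as the interface text tells. Its arguments: {"type":"object","properties":{"increments":{"type":"array"}},"required":["increments"]}

```bash
mkdir -p pics
cat > h.py <<'E'
from rig import bot
import numpy as np, cv2
def w_from_cam(n, st=None):
    m=bot.camera_model(n)
    if n=="wrist":
        T=np.eye(4);T[:3,:3]=np.array(st["tcp_rot"]).reshape(3,3);T[:3,3]=st["position"]
        return T@np.array(m["tool_from_camera"])
    R=cv2.Rodrigues(np.array(m["rvec"],float))[0];T=np.eye(4);T[:3,:3]=R;T[:3,3]=np.ravel(m["tvec"])
    return np.linalg.inv(T)
def cloud(n,d,st=None):
    K=np.array(bot.camera_model(n)["intrinsics"]);v,u=np.mgrid[:400,:640]
    P=np.stack([(u-K[0,2])/K[0,0]*d,(v-K[1,2])/K[1,1]*d,d],-1)
    T=w_from_cam(n,st);return P@T[:3,:3].T+T[:3,3]
def pix(n,p,st=None):
    T=np.linalg.inv(w_from_cam(n,st));q=T[:3,:3]@p+T[:3,3];K=np.array(bot.camera_model(n)["intrinsics"]);q=K@q;return q[:2]/q[2]
E
python3 - <<'E'
from h import *
for n in ["scene","top"]:
    p,d=bot.capture(n); cv2.imwrite(f"pics/{n}0.png",p[...,::-1]); np.savez(f"{n}0.npz",p=p,d=d)
    T=w_from_cam(n); C=cloud(n,d)
    print(n,T[:3,3].round(3))
    for l in ["nut","nest","gauge_head","setting_ring","station"]:
        for r in bot.spot_in(l,n)[:4]:
            w=T[:3,:3]@r["at"]+T[:3,3]; print(l,round(r["conf"],2),w.round(3),pix(n,w).round())
print(bot.read_state())
E
```

```text
scene [-0.176 -0.359  0.439]
nut 0.88 [ 0.367 -0.22   0.029] [348. 283.]
nut 0.73 [ 0.365 -0.051  0.026] [243. 263.]
nut 0.57 [ 0.526 -0.12   0.049] [319. 212.]
nest 0.86 [ 0.54  -0.223  0.025] [376. 230.]
gauge_head 0.6 [ 0.528 -0.123  0.048] [321. 212.]
setting_ring 0.68 [ 0.655 -0.144  0.036] [351. 192.]
station 0.73 [ 0.541 -0.219  0.02 ] [374. 232.]
top [ 0.357 -0.053  0.879]
nut 0.87 [ 0.541 -0.113  0.06 ] [310. 193.]
nut 0.85 [ 0.38  -0.043  0.038] [303. 283.]
nut 0.61 [ 0.385 -0.216  0.035] [385. 251.]
nest 0.92 [ 0.571 -0.189  0.023] [339. 172.]
gauge_head 0.84 [ 0.584 -0.239  0.155] [368. 136.]
setting_ring 0.75 [ 0.669 -0.14   0.041] [302. 134.]
station 0.66 [ 0.564 -0.195  0.029] [343. 173.]
{'time_s': 0.6, 'joint_positions': array([-8.70043465e+01,  3.02215959e+01,  8.20861627e+01, -1.32567401e-03,
        6.76913930e+01, -1.02270949e+01]), 'qvel': array([ 0.005965  , -0.03620047, -0.00467649, -0.00153068, -0.04625544,
        0.05153905]), 'tau': array([-1.04318111e-03, -4.39742446e+01, -1.76890272e+01,  6.33354136e-02,
        5.07777650e-02, -2.94020731e-05]), 'position': array([ 0.14298422, -0.60840505,  0.22257745]), 'tcp_rot': array([[ 9.73486154e-01,  2.28745947e-01, -2.06025083e-05],
       [ 2.28745946e-01, -9.73486154e-01, -1.59060118e-05],
       [-2.36946923e-05,  1.07715420e-05, -1.00000000e+00]]), 'force': array([ 0.32746808, -0.90262491,  0.25218924]), 'moment': array([-0.01047413, -0.02631851, -0.02538817]), 'grasp_force': 0.0, 'opening': 1.001665723426114}
```

View pics/scene0.png

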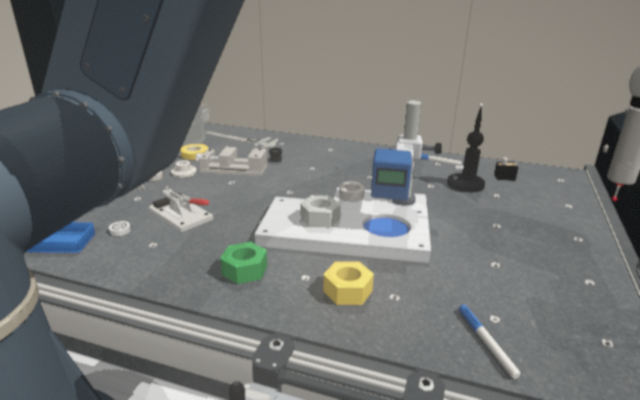

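View pics/top0.png

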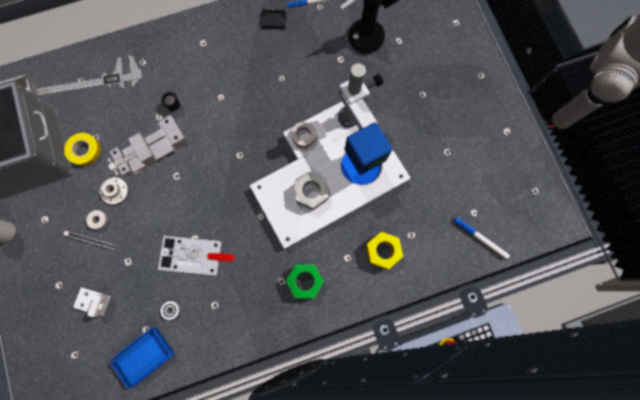

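The steel nut is the grey one: scene (319,212), top (310,190). The look-alikes are green at top (305,282) and yellow at top (385,250). The similar bright ring at top (303,134) is the setting ring. Next I fit the station pose and check with a close crop.

```bash
cat > fit.py <<'E'
from h import *
from scipy.optimize import minimize
z=np.load("top0.npz");p,d=z["p"],z["d"];C=cloud("top",d)
X=C[...,0];Y=C[...,1];Z=C[...,2]
near=(d>0)&(np.hypot(X-.57,Y+.17)<.27)
g=near&(abs(Z)<.012); print("granite z",np.median(Z[g]))
pl=near&(Z>.014)&(Z<.034)&(p.min(-1)>120)
gr=g&(p.max(-1)<110)
P=C[pl][:,:2];G=C[gr][:,:2];print("plate z",np.median(Z[pl]),pl.sum(),gr.sum())
def sd(Q,b):
    c=np.array([(b[0]+b[1])/2,(b[2]+b[3])/2]);h=np.array([b[1]-b[0],b[3]-b[2]])/2
    q=abs(Q-c)-h;return np.hypot(*np.maximum(q,0).T)+np.minimum(q.max(-1),0)
def S(t,Q):
    c,s=np.cos(t[2]),np.sin(t[2]);L=(Q-t[:2])@np.array([[c,-s],[s,c]])
    return np.minimum(sd(L,(-.075,.075,-.075,.225)),sd(L,(.07,.145,-.075,.11)))
f=lambda t:(np.maximum(S(t,P),0)).sum()+np.maximum(-S(t,G),0).sum()
best=min((minimize(f,[.57,-.2,a],method="Nelder-Mead",options=dict(initial_simplex=np.array([[.57,-.2,a],[.6,-.2,a],[.57,-.17,a],[.57,-.2,a+.2]]),xatol=1e-5,fatol=1e-4,maxiter=600)) for a in (0,.3,.6,-.3)),key=lambda r:r.fun)
t=best.x;print("station",t.round(4),np.degrees(t[2]),best.fun)
ex=np.array([np.cos(t[2]),np.sin(t[2])]);ey=np.array([-ex[1],ex[0]])
bl=(p[...,2]>1.6*p[...,0])&near&(Z>.005)&(Z<.024);print("blue nest",C[bl].mean(0),bl.sum())
L=np.stack([(C[...,:2]-t[:2])@ex,(C[...,:2]-t[:2])@ey],-1)
n=near&(Z>.05)&(Z<.068)&(L[...,0]<.07)&(L[...,1]>.05)
r=cv2.minEnclosingCircle(L[n].astype(np.float32));print("nut top: circle st",r,"z",np.median(Z[n]),n.sum())
c=r[0];print("nut world",t[:2]+ex*c[0]+ey*c[1])
q=L[n]-c;a=np.arctan2(q[:,1],q[:,0]);rr=np.hypot(*q.T)
print("corner angle mod60 deg (station)",np.degrees(np.angle(np.sum((rr>.035)*np.exp(6j*a)))/6))
im=p[...,::-1].copy();W=lambda x,y,zz:tuple(pix("top",np.r_[t[:2]+ex*x+ey*y,zz]).round().astype(int).tolist())
for q in [[(-.075,-.075),(.075,-.075),(.075,.225),(-.075,.225)],[(.075,-.075),(.145,-.075),(.145,.11),(.075,.11)]]:
    cv2.polylines(im,[np.array([W(*v,.024) for v in q])],True,(0,0,255),1)
cv2.polylines(im,[np.array([W(.044*np.cos(b),.044*np.sin(b),.024) for b in np.linspace(0,6.28,40)])],True,(0,255,0),1)
cv2.polylines(im,[np.array([W(c[0]+.0375*np.cos(b),c[1]+.0375*np.sin(b),.058) for b in np.linspace(0,6.28,40)])],True,(255,0,255),1)
cv2.imwrite("pics/fit.png",cv2.resize(im[70:270,220:440],None,fx=3,fy=3,interpolation=cv2.INTER_CUBIC)[:600])
E
python3 fit.py
```

```text
granite z -0.00030952173240472725
plate z 0.02374236266576374 8152 32089
station [ 0.5701 -0.2374  0.1715] 9.82539950884135 0.012727107696588358
blue nest [ 0.55805456 -0.22508808  0.01546182] 561
nut top: circle st ((-0.01463708933442831, 0.20970769226551056), 0.12408997118473053) z 0.05738098320122731 723
nut world [ 0.51988477 -0.03321921]
corner angle mod60 deg (station) -21.109154979693493
```

View pics/fit.png

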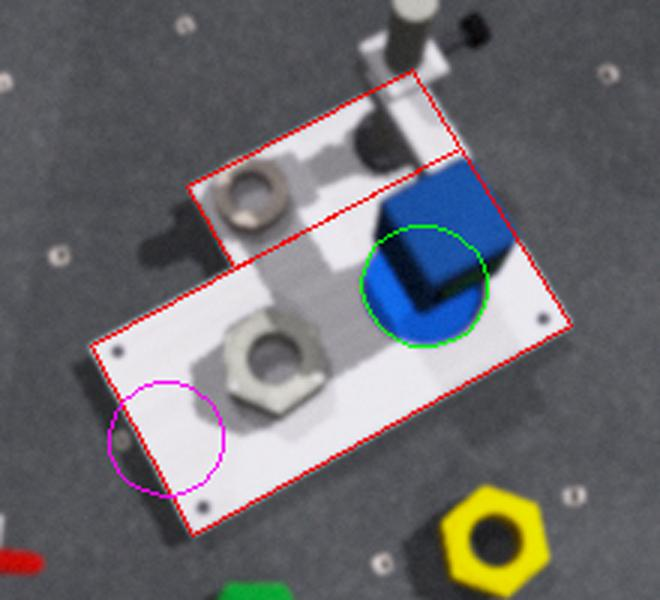

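```bash
sed -i 's/&(L\[...,1\]>.05)/\&(abs(L[...,1]-.13)<.085)\&(abs(L[...,0])<.06)/' fit.py; python3 fit.py
```

```text
granite z -0.00030952173240472725
plate z 0.02374236266576374 8152 32089
station [ 0.5701 -0.2374  0.1715] 9.82539950884135 0.012727107696588358
blue nest [ 0.55805456 -0.22508808  0.01546182] 561
nut top: circle st ((-0.0019199206726625562, 0.12262394279241562), 0.03706993907690048) z 0.0571530879456974 658
nut world [ 0.54727593 -0.11685551]
corner angle mod60 deg (station) -23.421464876115422
```

Request:
move_arm([
  {"xyz": [0, 40, 0], "roll": 0, "grip": 0},
  {"xyz": [0, 40, 0], "roll": 0, "grip": 0},
  {"xyz": [0, 40, 0], "roll": 0, "grip": 0},
  {"xyz": [0, 40, 0], "roll": 0, "grip": 0},
  {"xyz": [0, 40, 0], "roll": 0, "grip": 0},
])

```text
time_s: 1.02
position: [0.1892, -0.8045, 0.2228]
tcp_rot: [[0.973, 0.229, -0.0], [0.229, -0.973, -0.0], [-0.0, 0.0, -1.0]]
force: [0.7, -1.7, -0.3]
opening: 0.707
grasp_force: 0.0
```

Request:
move_arm([
  {"xyz": [0, 40, 0], "roll": 0, "grip": 0},
  {"xyz": [0, 40, 0], "roll": 0, "grip": 0},
  {"xyz": [0, 40, 0], "roll": 0, "grip": 0},
  {"xyz": [0, 40, 0], "roll": 0, "grip": 0},
  {"xyz": [0, 40, 0], "roll": 0, "grip": 0},
])

```text
time_s: 1.43
position: [0.2184, -0.9286, 0.199]
tcp_rot: [[0.973, 0.229, 0.009], [0.229, -0.973, -0.032], [0.002, 0.033, -0.999]]
force: [0.1, -0.6, -1.7]
opening: 0.325
grasp_force: 0.0
```

Request:
move_arm([
  {"xyz": [0, 40, 0], "roll": 0, "grip": 0},
  {"xyz": [0, 40, 0], "roll": 0, "grip": 0},
  {"xyz": [0, 40, 0], "roll": 0, "grip": 0},
  {"xyz": [0, 40, 0], "roll": 0, "grip": 0},
  {"xyz": [0, 40, 0], "roll": 0, "grip": 0},
])

```text
time_s: 1.85
position: [0.2287, -0.974, 0.1897]
tcp_rot: [[0.973, 0.225, 0.04], [0.229, -0.959, -0.168], [0.0, 0.173, -0.985]]
force: [-0.8, 0.6, -0.1]
opening: 0.017
grasp_force: 0.0
```

Request:
move_arm([
  {"xyz": [0, 40, 0], "roll": 0, "grip": 20},
  {"xyz": [0, 40, 0], "roll": 0, "grip": 20},
  {"xyz": [0, 40, 0], "roll": 0, "grip": 20},
  {"xyz": [0, -20, 0], "roll": 0, "grip": 20},
  {"xyz": [0, -20, 0], "roll": 0, "grip": 20},
])

```text
time_s: 2.27
position: [0.2251, -0.9592, 0.181]
tcp_rot: [[0.973, 0.222, 0.057], [0.229, -0.943, -0.242], [0.0, 0.249, -0.969]]
force: [-0.6, -0.5, 0.0]
opening: 0.19
grasp_force: 0.0
```

Request:
move_arm([
  {"xyz": [0, 40, -10], "roll": 0, "grip": 20},
  {"xyz": [0, 40, -10], "roll": 0, "grip": 20},
  {"xyz": [0, 40, -10], "roll": 0, "grip": 20},
  {"xyz": [0, 40, -10], "roll": 0, "grip": 20},
  {"xyz": [0, 40, -10], "roll": 0, "grip": 20},
])

```text
time_s: 2.68
position: [0.2377, -1.0133, 0.2562]
tcp_rot: [[0.973, 0.215, 0.079], [0.229, -0.913, -0.339], [-0.001, 0.348, -0.937]]
force: [-0.0, -0.7, 0.6]
opening: 0.2
grasp_force: 0.0
```

Request:
move_arm([
  {"xyz": [0, 40, -10], "roll": 0, "grip": 20},
  {"xyz": [0, 40, -10], "roll": 0, "grip": 20},
  {"xyz": [0, 40, -10], "roll": 0, "grip": 20},
  {"xyz": [0, 40, -10], "roll": 0, "grip": 20},
  {"xyz": [0, 40, -10], "roll": 0, "grip": 20},
])

```text
time_s: 3.1
position: [0.2413, -1.0283, 0.3295]
tcp_rot: [[0.973, 0.203, 0.105], [0.229, -0.864, -0.448], [-0.0, 0.46, -0.888]]
force: [0.6, 0.2, -0.1]
opening: 0.194
grasp_force: 0.0
```

Request:
move_arm([
  {"xyz": [0, 40, 0], "roll": 0, "grip": 20},
  {"xyz": [0, 40, 0], "roll": 0, "grip": 20},
  {"xyz": [0, 40, 0], "roll": 0, "grip": 20},
  {"xyz": [0, 40, 0], "roll": 0, "grip": 20},
  {"xyz": [0, 40, 0], "roll": 0, "grip": 20},
])

```text
time_s: 3.52
position: [0.2468, -1.0517, 0.3714]
tcp_rot: [[0.973, 0.189, 0.129], [0.229, -0.803, -0.551], [-0.0, 0.566, -0.824]]
force: [0.3, -1.0, 0.2]
opening: 0.203
grasp_force: 0.0
```

Request:
move_arm([
  {"xyz": [0, 40, 0], "roll": 0, "grip": 20},
  {"xyz": [0, 40, 0], "roll": 0, "grip": 20},
  {"xyz": [0, -40, 0], "roll": 0, "grip": 35},
  {"xyz": [0, -40, 0], "roll": 0, "grip": 35},
  {"xyz": [0, -20, 0], "roll": 0, "grip": 35},
])

```text
time_s: 3.93
position: [0.2331, -0.992, 0.3417]
tcp_rot: [[0.973, 0.183, 0.138], [0.229, -0.778, -0.585], [0.001, 0.601, -0.799]]
force: [0.4, 0.1, -1.3]
opening: 0.318
grasp_force: 0.0
```

```bash
cat > go.py <<'E'
from h import *
import sys
t=np.array([0.5701,-0.2374,0.1715]);ex=np.array([np.cos(t[2]),np.sin(t[2])]);ey=np.array([-ex[1],ex[0]])
s=bot.read_state();R=np.array(s["tcp_rot"]).reshape(3,3);p=np.array(s["position"])
print("t",round(s["time_s"],2),"pos",p.round(4),"station",((p[:2]-t[:2])@ex*1e3).round(1),((p[:2]-t[:2])@ey*1e3).round(1),"j",np.round(s["joint_positions"],1),"tilt",np.degrees(np.arccos(-R[2,2])).round(1),"f",np.round(s["force"],1))
print(R.round(3))
# args: station x y z mm target [roll]
a=[float(v) for v in sys.argv[1:]]
if len(a)>=3:
    g=np.r_[t[:2]+ex*a[0]/1e3+ey*a[1]/1e3,a[2]/1e3];print("tool shift mm",(R.T@(g-p)*1e3).round(1))
E
python3 - <<'E'
from h import *
print(np.round(bot.camera_model("wrist")["tool_from_camera"],3))
E
python3 go.py 0 200 300
```

```text
[[-0.    -0.956 -0.294  0.082]
 [ 1.     0.    -0.001 -0.001]
 [ 0.001 -0.294  0.956 -0.161]
 [ 0.     0.     0.     1.   ]]
t 3.93 pos [ 0.2331 -0.992   0.3417] station -460.9 -686.0 j [-84.4  47.   39.4   5.5  57.   -9.2] tilt 36.9 f [ 0.4  0.1 -1.3]
[[ 0.973  0.183  0.138]
 [ 0.229 -0.778 -0.585]
 [ 0.001  0.601 -0.799]]
tool shift mm [ 513.2 -710.1 -481.3]
```

Request:
move_arm([
  {"xyz": [0, 0, -15], "roll": -0.121, "grip": 35},
  {"xyz": [0, 0, -15], "roll": -0.121, "grip": 35},
  {"xyz": [0, 0, -15], "roll": -0.121, "grip": 35},
  {"xyz": [0, 0, -15], "roll": -0.121, "grip": 35},
  {"xyz": [0, 0, -15], "roll": -0.121, "grip": 35},
])

```text
time_s: 4.35
position: [0.223, -0.9519, 0.408]
tcp_rot: [[0.693, 0.708, 0.139], [0.631, -0.501, -0.593], [-0.35, 0.498, -0.793]]
force: [-0.1, -0.1, 0.1]
opening: 0.347
grasp_force: 0.0
```

Request:
move_arm([
  {"xyz": [0, 0, -10], "roll": -0.121, "grip": 35},
  {"xyz": [0, 0, -10], "roll": -0.121, "grip": 35},
  {"xyz": [0, 0, -10], "roll": -0.121, "grip": 35},
  {"xyz": [0, 0, -10], "roll": -0.121, "grip": 35},
  {"xyz": [0, 0, -10], "roll": -0.121, "grip": 35},
])

```text
time_s: 4.77
position: [0.2162, -0.9225, 0.4475]
tcp_rot: [[0.167, 0.976, 0.139], [0.804, -0.053, -0.593], [-0.571, 0.211, -0.793]]
force: [0.3, -0.8, 0.2]
opening: 0.35
grasp_force: 0.0
```

Request:
move_arm([
  {"xyz": [0, 0, 0], "roll": -0.121, "grip": 35},
  {"xyz": [0, 0, 0], "roll": -0.121, "grip": 35},
  {"xyz": [0, 0, 0], "roll": -0.121, "grip": 35},
  {"xyz": [0, 0, 0], "roll": 0, "grip": 35},
])

```text
time_s: 5.1
position: [0.2161, -0.9227, 0.447]
tcp_rot: [[-0.186, 0.973, 0.139], [0.771, 0.232, -0.592], [-0.609, -0.003, -0.793]]
force: [0.3, -0.2, 0.0]
opening: 0.348
grasp_force: 0.0
```

```bash
python3 go.py 0 215 300
```

```text
t 5.1 pos [ 0.2161 -0.9227  0.447 ] station -465.7 -614.8 j [-85.2  36.5  45.4   5.8  61.1 -99.8] tilt 37.5 f [ 0.3 -0.2  0. ]
[[-0.186  0.973  0.139]
 [ 0.771  0.232 -0.592]
 [-0.609 -0.003 -0.793]]
tool shift mm [ 722.3  517.6 -370.8]
```

Request:
move_arm([
  {"xyz": [28, 20, -14], "roll": 0, "grip": 35},
  {"xyz": [28, 20, -14], "roll": 0, "grip": 35},
  {"xyz": [28, 20, -14], "roll": 0, "grip": 35},
  {"xyz": [28, 20, -14], "roll": 0, "grip": 35},
  {"xyz": [28, 20, -14], "roll": 0, "grip": 35},
])

```text
time_s: 5.52
position: [0.2784, -0.7482, 0.4166]
tcp_rot: [[-0.18, 0.974, 0.139], [0.774, 0.228, -0.591], [-0.607, 0.001, -0.794]]
force: [0.9, 0.8, 0.2]
opening: 0.35
grasp_force: 0.0
```

Request:
move_arm([
  {"xyz": [28, 20, -14], "roll": 0, "grip": 35},
  {"xyz": [28, 20, -14], "roll": 0, "grip": 35},
  {"xyz": [28, 20, -14], "roll": 0, "grip": 35},
  {"xyz": [28, 20, -14], "roll": 0, "grip": 35},
  {"xyz": [28, 20, -14], "roll": 0, "grip": 35},
])

```text
time_s: 5.93
position: [0.3405, -0.5755, 0.3879]
tcp_rot: [[-0.18, 0.974, 0.14], [0.773, 0.228, -0.591], [-0.608, 0.002, -0.794]]
force: [0.4, 0.2, -0.4]
opening: 0.35
grasp_force: 0.0
```

```bash
python3 go.py 0 215 300
```

```text
t 5.93 pos [ 0.3405 -0.5755  0.3879] station -284.0 -293.9 j [-66.   13.3  92.4 -10.6  37.8 -72.9] tilt 37.4 f [ 0.4  0.2 -0.4]
[[-0.18   0.974  0.14 ]
 [ 0.773  0.228 -0.591]
 [-0.608  0.002 -0.794]]
tool shift mm [ 444.1  313.1 -228.3]
```

Request:
move_arm([
  {"xyz": [28, 20, -14], "roll": 0, "grip": 35},
  {"xyz": [28, 20, -14], "roll": 0, "grip": 35},
  {"xyz": [28, 20, -14], "roll": 0, "grip": 35},
  {"xyz": [28, 20, -14], "roll": 0, "grip": 35},
  {"xyz": [28, 20, -14], "roll": 0, "grip": 35},
])

```text
time_s: 6.35
position: [0.4027, -0.4027, 0.359]
tcp_rot: [[-0.179, 0.974, 0.142], [0.774, 0.228, -0.591], [-0.608, 0.004, -0.794]]
force: [0.6, 0.5, -0.6]
opening: 0.348
grasp_force: 0.0
```

```bash
python3 go.py 0 215 300
```

```text
t 6.35 pos [ 0.4027 -0.4027  0.359 ] station -193.2 -134.3 j [-47.    8.6 103.6 -29.3  37.8 -41.5] tilt 37.4 f [ 0.6  0.5 -0.6]
[[-0.179  0.974  0.142]
 [ 0.774  0.228 -0.591]
 [-0.608  0.004 -0.794]]
tool shift mm [ 304.3  213.  -157.6]
```

Request:
move_arm([
  {"xyz": [28, 20, -14], "roll": 0, "grip": 35},
  {"xyz": [28, 20, -14], "roll": 0, "grip": 35},
  {"xyz": [28, 20, -14], "roll": 0, "grip": 35},
  {"xyz": [28, 20, -14], "roll": 0, "grip": 35},
  {"xyz": [28, 20, -14], "roll": 0, "grip": 35},
])

```text
time_s: 6.77
position: [0.4651, -0.2293, 0.3298]
tcp_rot: [[-0.178, 0.974, 0.143], [0.775, 0.228, -0.59], [-0.607, 0.006, -0.795]]
force: [0.4, 0.8, -0.1]
opening: 0.35
grasp_force: 0.0
```

Request:
move_arm([
  {"xyz": [28, 20, -14], "roll": 0, "grip": 35},
  {"xyz": [28, 20, -14], "roll": 0, "grip": 35},
  {"xyz": [28, 20, -14], "roll": 0, "grip": 35},
  {"xyz": [28, 20, -14], "roll": 0, "grip": 35},
  {"xyz": [28, 20, -14], "roll": 0, "grip": 35},
])

```text
time_s: 7.18
position: [0.5271, -0.0555, 0.3003]
tcp_rot: [[-0.179, 0.973, 0.143], [0.776, 0.229, -0.588], [-0.605, 0.006, -0.796]]
force: [1.5, -1.3, -0.3]
opening: 0.351
grasp_force: 0.0
```

```bash
python3 go.py -2 215 120
python3 - <<'E'
from h import *
for n in ["top"]:
    p,d=bot.capture(n); cv2.imwrite(f"pics/{n}1.png",p[...,::-1])
s=bot.read_state();p,d=bot.capture("wrist");cv2.imwrite("pics/w1.png",p[...,::-1])
E
```

```text
t 7.18 pos [ 0.5271 -0.0555  0.3003] station -11.4 186.6 j [  1.5  19.4  98.8 -42.6  60.8   9.6] tilt 37.2 f [ 1.5 -1.3 -0.3]
[[-0.179  0.973  0.143]
 [ 0.776  0.229 -0.588]
 [-0.605  0.006 -0.796]]
tool shift mm [131.2   9.9 126.8]
```

View pics/w1.png

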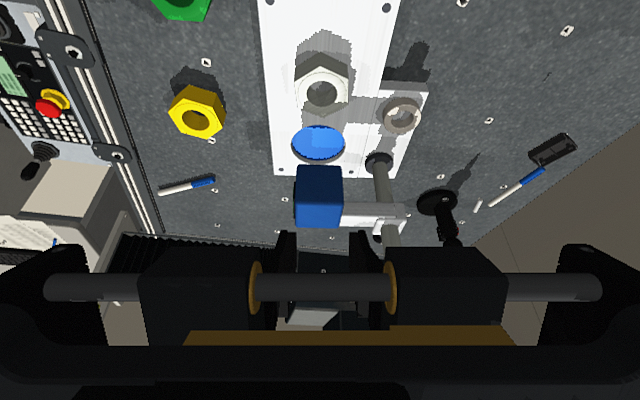

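Run:
```python
from h import *
t=np.array([0.5701,-0.2374,0.1715]);ex=np.array([np.cos(t[2]),np.sin(t[2])]);ey=np.array([-ex[1],ex[0]])
s=bot.read_state();p,d=bot.capture("wrist");C=cloud("wrist",d,s)
L=np.stack([(C[...,:2]-t[:2])@ex,(C[...,:2]-t[:2])@ey],-1);Z=C[...,2]
pl=(d>0)&(abs(L[...,0]+.05)<.02)&(abs(L[...,1]-.1)<.1);print("plate z",np.median(Z[pl]))
n=(d>0)&(Z>.052)&(Z<.064)&(abs(L[...,0])<.055)&(abs(L[...,1]-.125)<.06)
r=cv2.minEnclosingCircle(L[n].astype(np.float32));print(r,n.sum())
hull=cv2.convexHull((L[n]*1e4).astype(np.int32));ap=cv2.approxPolyN(hull,6)[0]/10;print(ap.round(1),ap.mean(0))
b=(p[...,2]>1.6*p[...,0].astype(float))&(Z>.008)&(Z<.02)&(np.hypot(L[...,0],L[...,1])<.06);print("nest",cv2.minEnclosingCircle(L[b].astype(np.float32)),L[b].min(0),L[b].max(0))
```

```text
plate z 0.023348900187487143
((-0.0008582663722336292, 0.12467032670974731), 0.03713991120457649) 1656
[[ 28.3 148.1]
 [ -5.3 161.4]
 [-34.7 139. ]
 [-30.2 101. ]
 [  6.   85.9]
 [ 33.6 109.5]] [ -0.38333333 124.15      ]
nest ((0.001323620555922389, 0.0021131110843271017), 0.04302031546831131) [-0.04159105 -0.04015377] [0.04417319 0.03910566]
```

```bash
python3 go.py 0 210 60
```

```text
t 7.33 pos [ 0.5274 -0.0551  0.2997] station -11.0 186.9 j [  1.6  19.4  98.8 -42.6  60.7   9.4] tilt 37.2 f [-0.1  0.2 -0.8]
[[-0.184  0.972  0.144]
 [ 0.775  0.234 -0.587]
 [-0.604  0.004 -0.797]]
tool shift mm [162.7  11.5 177.5]
```

Request:
move_arm([
  {"xyz": [23, 1.6, 25.4], "roll": 0, "grip": 35},
  {"xyz": [23, 1.6, 25.4], "roll": 0, "grip": 35},
  {"xyz": [23, 1.6, 25.4], "roll": 0, "grip": 35},
  {"xyz": [23, 1.6, 25.4], "roll": 0, "grip": 35},
  {"xyz": [23, 1.6, 25.4], "roll": 0, "grip": 35},
])

```text
time_s: 7.75
position: [0.5301, -0.0425, 0.1282]
tcp_rot: [[-0.179, 0.974, 0.141], [0.776, 0.228, -0.588], [-0.604, 0.004, -0.797]]
force: [0.0, 0.0, -0.3]
opening: 0.352
grasp_force: 0.0
```

Request:
move_arm([
  {"xyz": [23, 1.6, 25.4], "roll": 0, "grip": 35},
  {"xyz": [23, 1.6, 25.4], "roll": 0, "grip": 35},
  {"xyz": [0, 0, 0], "roll": 0, "grip": 35},
])

```text
time_s: 8.0
position: [0.5282, -0.0357, 0.0537]
tcp_rot: [[-0.188, 0.974, 0.13], [0.777, 0.228, -0.587], [-0.601, -0.01, -0.799]]
force: [-1.0, -0.3, -0.6]
opening: 0.347
grasp_force: 0.0
```

```bash
python3 go.py 0 205 34; python3 go.py 0 105 34|tail -1
```

```text
t 8.0 pos [ 0.5282 -0.0357  0.0537] station -6.9 205.9 j [  3.8  44.1 107.2 -63.   41.9  43.9] tilt 37.0 f [-1.  -0.3 -0.6]
[[-0.188  0.974  0.13 ]
 [ 0.777  0.228 -0.587]
 [-0.601 -0.01  -0.799]]
tool shift mm [10.8  7.  16.4]
tool shift mm [-69.    1.2  76.5]
```

Request:
move_arm([
  {"xyz": [5, 3.5, 8], "roll": 0, "grip": 35},
  {"xyz": [5, 3.5, 8], "roll": 0, "grip": 35},
  {"xyz": [0, 0, 0], "roll": 0, "grip": 35},
])

```text
time_s: 8.25
position: [0.54, -0.0355, 0.0423]
tcp_rot: [[-0.181, 0.973, 0.142], [0.776, 0.23, -0.588], [-0.605, 0.003, -0.796]]
force: [0.0, 0.2, 0.0]
opening: 0.347
grasp_force: 0.0
```

```bash
python3 go.py 0 165 34; python3 go.py 0 65 34|tail -1
```

```text
t 8.25 pos [ 0.54   -0.0355  0.0423] station 4.8 204.1 j [  3.8  45.7 106.1 -64.4  41.4  45.6] tilt 37.2 f [0.  0.2 0. ]
[[-0.181  0.973  0.142]
 [ 0.776  0.23  -0.588]
 [-0.605  0.003 -0.796]]
tool shift mm [-25.8  -7.2  30. ]
tool shift mm [-105.3  -13.2   90.4]
```

Request:
move_arm([
  {"xyz": [-6.5, -1.8, 7.5], "roll": 0, "grip": 35},
  {"xyz": [-6.5, -1.8, 7.5], "roll": 0, "grip": 35},
  {"xyz": [-6.5, -1.8, 7.5], "roll": 0, "grip": 35},
  {"xyz": [-6.5, -1.8, 7.5], "roll": 0, "grip": 35},
  {"xyz": [0, 0, 0], "roll": 0, "grip": 35},
])

```text
time_s: 8.67
position: [0.5394, -0.0769, 0.0335]
tcp_rot: [[-0.182, 0.974, 0.137], [0.775, 0.228, -0.589], [-0.605, -0.001, -0.796]]
force: [0.8, -0.5, 0.0]
opening: 0.351
grasp_force: 0.0
```

```bash
python3 go.py 0 165 34; python3 go.py 0 65 34|tail -1
```

```text
t 8.67 pos [ 0.5394 -0.0769  0.0335] station -2.9 163.4 j [ -0.9  46.5 107.5 -69.7  38.8  47.1] tilt 37.2 f [ 0.8 -0.5  0. ]
[[-0.182  0.974  0.137]
 [ 0.775  0.228 -0.589]
 [-0.605 -0.001 -0.796]]
tool shift mm [ 0.8  3.  -1.3]
tool shift mm [-78.6  -2.9  59.1]
```

Request:
move_arm([
  {"xyz": [-6, 0, 4.6], "roll": 0, "grip": 35},
  {"xyz": [-8, 0, 6], "roll": 0, "grip": 35},
  {"xyz": [-8, 0, 6], "roll": 0, "grip": 35},
  {"xyz": [-8, 0, 6], "roll": 0, "grip": 35},
  {"xyz": [-8, 0, 6], "roll": 0, "grip": 35},
])

```text
time_s: 9.08
position: [0.551, -0.1215, 0.0332]
tcp_rot: [[-0.185, 0.973, 0.139], [0.775, 0.231, -0.588], [-0.604, -0.001, -0.797]]
force: [0.5, 2.7, -1.4]
opening: 0.35
grasp_force: 1.1
```

```bash
cat > look.py <<'E'
from h import *
import sys
t=np.array([0.5701,-0.2374,0.1715]);ex=np.array([np.cos(t[2]),np.sin(t[2])]);ey=np.array([-ex[1],ex[0]])
for cam in ("wrist","top"):
    s=bot.read_state();p,d=bot.capture(cam);C=cloud(cam,d,s)
    cv2.imwrite(f"pics/{cam}_{s['time_s']:.2f}.png",p[...,::-1])
    for r in bot.trace("nut",cam)[:3]:
        m=r["mask"]&(d>0);Q=C[m]
        if not len(Q):continue
        L=np.c_[(Q[:,:2]-t[:2])@ex,(Q[:,:2]-t[:2])@ey,Q[:,2]]*1e3
        L=L[(abs(L[:,0])<70)&(abs(L[:,1])<200)&(L[:,2]>26)]
        if len(L)<30:continue
        top=L[L[:,2]>np.percentile(L[:,2],95)-6]
        if len(top)>20:
            A=np.linalg.lstsq(np.c_[top[:,:2]-top[:,:2].mean(0),np.ones(len(top))],top[:,2],rcond=None)[0]
            c,rad=cv2.minEnclosingCircle(top[:,:2].astype(np.float32))
            print(cam,round(r["conf"],2),"n",len(top),"circ",np.round(c,1),round(rad,1),"z",A[2].round(1),"slope",A[:2].round(3),"bbox",L.min(0).round(),L.max(0).round())
E
python3 go.py 0 65 34; python3 look.py
```

```text
t 9.08 pos [ 0.551  -0.1215  0.0332] station 1.0 117.5 j [ -6.   46.6 106.9 -72.8  36.6  45.1] tilt 37.2 f [ 0.5  2.7 -1.4]
[[-0.185  0.973  0.139]
 [ 0.775  0.231 -0.588]
 [-0.604 -0.001 -0.797]]
tool shift mm [-42.2  -4.2  30.9]
wrist 0.72 n 912 circ [13.9 92.8] 46.3 z 55.5 slope [0.004 0.051] bbox [-17.  46.  26.] [ 28. 139.  73.]
top 0.98 n 563 circ [ 1.9 78.5] 36.0 z 57.4 slope [ 0.    -0.004] bbox [-32.  46.  27.] [ 34. 113.  62.]
```

Request:
move_arm([
  {"xyz": [-8, -0.7, 6], "roll": 0, "grip": 35},
  {"xyz": [-8, -0.7, 6], "roll": 0, "grip": 35},
  {"xyz": [-8, -0.7, 6], "roll": 0, "grip": 35},
  {"xyz": [-8, -0.7, 6], "roll": 0, "grip": 35},
])

```text
time_s: 9.62
position: [0.5573, -0.161, 0.0334]
tcp_rot: [[-0.185, 0.973, 0.139], [0.775, 0.231, -0.588], [-0.604, -0.001, -0.797]]
force: [0.3, 2.9, 1.0]
opening: 0.348
grasp_force: 1.4
```

```bash
python3 go.py 0 45 34; python3 look.py
```

```text
t 9.62 pos [ 0.5573 -0.161   0.0334] station 0.4 77.4 j [-10.4  46.7 106.4 -75.4  34.9  43.4] tilt 37.2 f [0.3 2.9 1. ]
[[-0.185  0.973  0.139]
 [ 0.775  0.231 -0.588]
 [-0.604 -0.001 -0.797]]
tool shift mm [-26.1  -2.4  19.1]
wrist 0.62 n 857 circ [ 5.2 36.4] 26.2 z 55.1 slope [-0.001  0.022] bbox [-17.  11.  26.] [26. 80. 58.]
top 0.62 n 365 circ [ 0.7 38.6] 34.7 z 59.6 slope [0.008 0.093] bbox [-33.  14.  27.] [35. 74. 65.]
```

Request:
move_arm([
  {"xyz": [-6, -0.5, 4.4], "roll": 0, "grip": 35},
  {"xyz": [-6, -0.5, 4.4], "roll": 0, "grip": 35},
  {"xyz": [-6, -0.5, 4.4], "roll": 0, "grip": 35},
])

```text
time_s: 10.07
position: [0.5611, -0.1825, 0.0339]
tcp_rot: [[-0.185, 0.973, 0.139], [0.775, 0.232, -0.588], [-0.604, -0.001, -0.797]]
force: [-0.3, 2.0, -1.1]
opening: 0.351
grasp_force: 0.9
```

```bash
python3 go.py 0 42 34; python3 look.py
```

```text
t 10.07 pos [ 0.5611 -0.1825  0.0339] station 0.5 55.6 j [-12.7  46.7 105.9 -76.4  34.   42.2] tilt 37.2 f [-0.3  2.  -1.1]
[[-0.185  0.973  0.139]
 [ 0.775  0.232 -0.588]
 [-0.604 -0.001 -0.797]]
tool shift mm [-10.8  -1.3   8.1]
wrist 0.92 n 543 circ [-0.4 61. ] 70.5 z 48.2 slope [0.066 0.015] bbox [-30.  -9.  26.] [ 27. 131.  86.]
top 0.66 n 1177 circ [ 4.5 72.5] 110.0 z 158.5 slope [ 0.002 -0.007] bbox [-70. -72.  26.] [ 70. 199. 163.]
top 0.56 n 211 circ [-1.7 25.1] 31.2 z 57.1 slope [0.026 0.095] bbox [-33.  -1.  29.] [29. 53. 61.]
```

Request:
move_arm([
  {"xyz": [-4, -0.4, 3], "roll": 0, "grip": 35},
  {"xyz": [-4, -0.4, 3], "roll": 0, "grip": 35},
  {"xyz": [-3, -0.3, 2.2], "roll": 0, "grip": 35},
  {"xyz": [0, 0, 0], "roll": 0, "grip": 35},
])

```text
time_s: 10.6
position: [0.5631, -0.1968, 0.034]
tcp_rot: [[-0.184, 0.973, 0.138], [0.775, 0.23, -0.589], [-0.605, -0.001, -0.796]]
force: [0.2, 0.5, -0.3]
opening: 0.349
grasp_force: 0.3
```

```bash
python3 go.py 0 36 34; python3 look.py; ls -t pics|head -2; cp $(ls -t pics/wrist_*|head -1) pics/cur.png
```

```text
t 10.6 pos [ 0.5631 -0.1968  0.034 ] station 0.0 41.2 j [-14.2  46.7 105.6 -77.   33.4  41.4] tilt 37.2 f [ 0.2  0.5 -0.3]
[[-0.184  0.973  0.138]
 [ 0.775  0.23  -0.589]
 [-0.605 -0.001 -0.796]]
tool shift mm [-4.2 -0.3  3.2]
wrist 0.67 n 688 circ [-1.2 43.4] 74.2 z 47.2 slope [0.033 0.105] bbox [-24. -31.  26.] [ 23. 117.  86.]
top 0.81 n 242 circ [-8.3 17. ] 40.0 z 50.3 slope [-0.187  0.278] bbox [-33. -19.  26.] [ 31.  54. 117.]
top_10.70.png
wrist_10.60.png
```

View pics/cur.png

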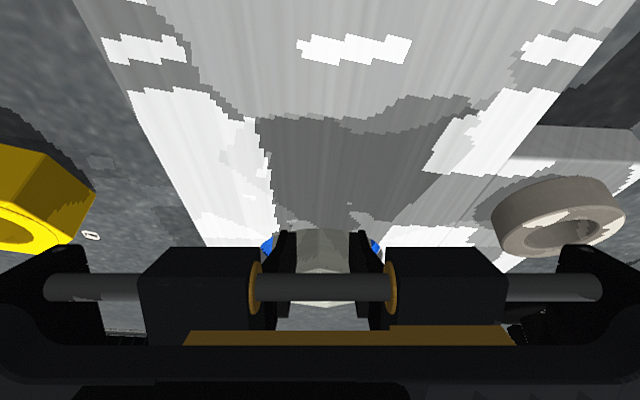

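```bash
cat > seat.py <<'E'
from h import *
t=np.array([0.5701,-0.2374,0.1715]);ex=np.array([np.cos(t[2]),np.sin(t[2])]);ey=np.array([-ex[1],ex[0]])
import sys
for cam in sys.argv[1:]:
    s=bot.read_state();p,d=bot.capture(cam);C=cloud(cam,d,s)
    cv2.imwrite("pics/z_%s_%.2f.png"%(cam,s["time_s"]),p[...,::-1])
    L=np.dstack([(C[...,:2]-t[:2])@ex,(C[...,:2]-t[:2])@ey,C[...,2]])*1e3
    m=(d>0)&(np.hypot(L[...,0],L[...,1])<50)&(L[...,2]>40)&(L[...,2]<70)&(np.ptp(p.astype(int),axis=-1)<35)&(p.min(-1)>60)
    Q=L[m];print(cam,len(Q),np.histogram(Q[:,2],np.arange(40,72,2))[0])
    if len(Q)>40:
        w=np.ones(len(Q),bool)
        for _ in range(6):
            A=np.linalg.lstsq(np.c_[Q[w][:,:2],np.ones(w.sum())],Q[w][:,2],rcond=None)[0];w=abs(np.c_[Q[:,:2],np.ones(len(Q))]@A-Q[:,2])<3
        print(A.round(3),w.sum(),Q[w].min(0).round(),Q[w].max(0).round(),"circ",cv2.minEnclosingCircle(Q[w][:,:2].astype(np.float32)))
E
python3 seat.py wrist top scene
```

```text
wrist 855 [172 181 162 229 111   0   0   0   0   0   0   0   0   0   0]
[-0.    -0.079 46.43 ] 741 [-18. -30.  40.] [27. 44. 49.] circ ((3.233898401260376, 7.004918575286865), 36.82876205444336)
top 254 [ 10   8  15  86 102  29   4   0   0   0   0   0   0   0   0]
[6.0000e-03 1.0000e-02 4.8035e+01] 219 [-32. -14.  45.] [31. 41. 51.] circ ((0.9027840495109558, 6.724893093109131), 35.20240020751953)
scene 639 [ 66  73  78 223 191   6   2   0   0   0   0   0   0   0   0]
[ 8.0000e-03 -1.0000e-03  4.7587e+01] 475 [-36. -29.  44.] [35. 48. 50.] circ ((-0.7920671701431274, 10.716163635253906), 39.97370910644531)
```

The nut is level, with its top at z 48 mm where 49 is expected, so it is seated. I'll back away along the plate, then lift.

Request:
move_arm([
  {"xyz": [4, 0, -3], "roll": 0, "grip": 35},
  {"xyz": [8, 0, -6], "roll": 0, "grip": 35},
  {"xyz": [12, 0, -9], "roll": 0, "grip": 35},
  {"xyz": [16, 0, -12], "roll": 0, "grip": 35},
  {"xyz": [16, 0, -12], "roll": 0, "grip": 35},
])

```text
time_s: 11.37
position: [0.5463, -0.1266, 0.0336]
tcp_rot: [[-0.184, 0.973, 0.138], [0.775, 0.23, -0.588], [-0.604, -0.001, -0.797]]
force: [0.2, -0.1, -0.5]
opening: 0.352
grasp_force: 0.0
```

Request:
move_arm([
  {"xyz": [12, 0, -20], "roll": 0, "grip": 35},
  {"xyz": [0, 0, -35], "roll": 0, "grip": 35},
  {"xyz": [0, 0, -35], "roll": 0, "grip": 35},
  {"xyz": [0, 0, -35], "roll": 0, "grip": 35},
  {"xyz": [0, 0, 0], "roll": 0, "grip": 35},
])

```text
time_s: 11.78
position: [0.5285, -0.041, 0.1302]
tcp_rot: [[-0.184, 0.972, 0.147], [0.775, 0.236, -0.587], [-0.605, 0.006, -0.796]]
force: [0.0, 0.5, 0.4]
opening: 0.351
grasp_force: 0.0
```

```bash
python3 go.py; python3 seat.py wrist top scene; cp $(ls -t pics/z_scene*|head -1) pics/end.png
```

```text
t 11.78 pos [ 0.5285 -0.041   0.1302] station -7.5 200.7 j [  3.2  35.5 106.8 -56.3  45.6  33.3] tilt 37.2 f [0.  0.5 0.4]
[[-0.184  0.972  0.147]
 [ 0.775  0.236 -0.587]
 [-0.605  0.006 -0.796]]
wrist 1024 [100 110 105 422 287   0   0   0   0   0   0   0   0   0   0]
[-2.0000e-03 -1.6000e-02  4.7611e+01] 804 [-25. -28.  44.] [37. 43. 49.] circ ((3.638267755508423, 6.788700580596924), 36.71580505371094)
top 258 [ 12  10  22  74 105  32   3   0   0   0   0   0   0   0   0]
[ 1.5000e-02 -1.9000e-02  4.8901e+01] 221 [-32. -14.  45.] [31. 41. 51.] circ ((0.6038105487823486, 7.046842575073242), 35.13370895385742)
scene 584 [ 59  64  59 230 171   1   0   0   0   0   0   0   0   0   0]
[3.0000e-03 1.0000e-03 4.7583e+01] 447 [-35. -29.  45.] [37. 42. 50.] circ ((1.1055352687835693, 6.3466315269470215), 38.011634826660156)
```

View pics/end.png

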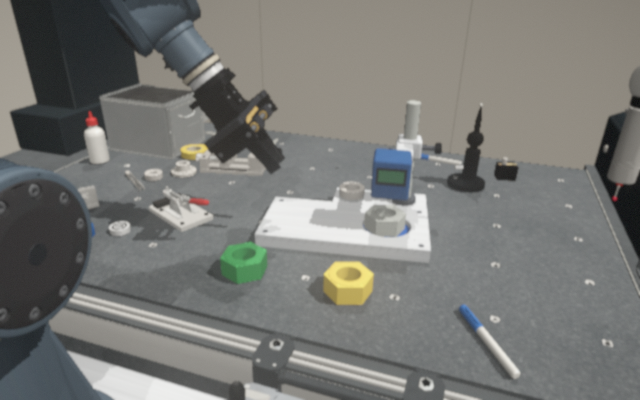

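The scene picture shows the nut lying level in the nest at (386,220), about 7 mm off centre, with the ring untouched at (350,190) and the hand clear.

```bash
python3 -c "
from rig import bot
print(bot.hand_in())"
```

```text
the job is handed in; nothing more can be done
None
```

The nut lies level in the nest, about 7 mm off centre by the cameras (limit 13 mm), with the gauge head and setting ring left alone, the hand clear and the job handed in at about 12 s; no verdict was returned.

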